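# Dial open the blade safe of a packing bench

### The arm

A 7-joint arm with a two-finger parallel gripper is mounted at the origin on the work surface. World frame = base frame: x ahead of the robot, y to its left, z up, the work surface at z = 0. Lengths are in m, angles in degrees, forces in N, time in s.
With the tool pointing down it reaches from about 0.425 to 0.875 m from the base axis. Payload 4.7 kg.
Tool frame: the origin (TCP) lies midway between the tips of the shut fingers; the grasp point (between the pads) lies env.grip_point_offset behind it (env.grip_point_offset is the distance from the TCP to the grasp point, in m); z points along the fingers, y is the line along which they close (so a half turn about z gives the same grasp; the last joint's range is limited). The gripper opens to 87 mm and grips with 3 to 60 N. Pads are 19 mm wide; open, the fingers measure 117 mm over their backs; the gripper's body (75 mm by 190 mm) begins 51 mm behind the grasp point.
Start: joints at [-76.427, 18.392, -4.016, 83.108, 1.295, 78.541, -3.26], TCP at [0.144, 0.634, 0.223] pointing down, gripper open.
Joint ranges: [-163.93, 163.93], [-17.29, 119.83], [-79.2, 71.16], [3.27, 140.29], [-89.18, 269.18], [5.43, 117.66], [-154.24, 154.24]. Speed limits (degrees/s): [147.25, 147.25, 180, 180, 180, 180, 180].

### API

Orientations are given as [roll, pitch, yaw] about the fixed x, y, z axes, in that order (R = Rz(yaw) Ry(pitch) Rx(roll)).
In Python, from cell import env gives the robot as it stands.
- The arm moves only by the shell command python3 -m creep 'ROWS' [FORCE]. ROWS is a JSON object of lists of equal length, an entry for each row: "translation": the shift along the tool's x, y, z in units of 0.08 m (1.0 is 0.08 m), a list of three; "turn": the turn, a rotation vector about the tool's x, y, z in units of 180 degrees (1.0 is 180 degrees), a list of three; "grip": the opening, from 0 (shut) to 1 (fully open). In form: {"translation": [[x, y, z], ...], "turn": [[ax, ay, az], ...], "grip": [grip, ...]}. A call has 1 to 5 rows; each row shifts and turns the commanded pose from where the row before left it, along the tool's axes as they then stand; what a row does not reach is not made up. A row lasts 1/8 s, in which the tool goes at most 62.5 mm and 10.7 degrees, less where a joint would pass 70% of its speed; a pose out of reach is approached as far as the arm can. A call with a number of a shift or a turn outside -1 to 1 is refused whole. A call with a gripper value outside its range is refused whole. The fingers move at their own pace and stop on an object; FORCE is the grip in N (left out, the last holds). Time passes only in rows, so rows that do not move let the fingers close. It gives the time, the measured TCP pose, the force, the opening and the grip force at its end, in the units of the state.
- env.get_obs(): the state, without advancing time (a new reading comes with each control period).
- env.read_camera(name): name is "side" or "top" or "wrist"; returns a dict with "frame" (480x640x3 uint8, red, green, blue), "z_map" (480x640 float32, m along the optical axis (not along the pixel's ray), 0 where there is no reading), "K" (3x3 intrinsics, pixels), "rvec" (rotation vector, rad) and "tvec" (3), from world to camera coordinates, as OpenCV has them. Camera axes: x right, y down, z forward; pixel columns grow to the right and rows downward; lengths in m; the calibration is good to about 2 mm. A picture is of the moment at which its call begins.
- env.sign_off(): hands the job in; it is judged then, once.
The state is a dict: "time_s": time; "qpos": joint angles; "joint_velocities": joint speeds; "effort": joint torques, N m; "tool_pos": TCP position; "tool_rot": TCP orientation; "force": force on the tool from outside, world axes, zero at the start; "wrist_torque": the same for the moment, N m; "grip_width": finger opening in m; "grasp_force": force on a finger pad.
Only numpy, scipy, OpenCV 4.12 (cv2) and the standard library are available. Lean on these libraries where they do the work, as an engineer would, in place of code of your own. Each camera call takes 0.05 s, during which the arm holds its last target. There are 200 camera calls.

### The job

Unlock the cutter-blade safe, whose dial reads whichever of its ten marks the crank knob stands over (0 is the long double mark, numbers count up clockwise seen from above): turn the dial clockwise past 5 once and stop on 5 the second time it comes round, then turn it back anticlockwise past 1 once and stop on 1 the second time, never running on by half a mark, and with the dial left on 1 push the bolt's tab fully home towards the dial. Then turn slowly clockwise until the sprung bolt drops into the worn lock's gate, which lies somewhere between 2 and 4, and catches the dial; feel for it, lean the dial against the caught bolt for a moment with about 10 N at the knob to prove that it holds, and do not force it. Let go, leaving the dial caught and the tab home, and the things on the bench and on the safe where they are.

Things in the scene. Friction and masses are not known exactly. Their poses are not given: they have to be found in the camera images.
- safe: grey steel box fixed to the bench, 210 (x) x 280 (y) x 70 mm high, origin at the centre of its underside, z up. In its frame: a steel drum, 68 mm radius, axis at x 0, y +50 mm, rises from the lid (z 70) to z 94 mm, with the dial on top; the bolt's tab stands on the lid at x 0, y -105 mm and slides towards +y
- dial_center (a point): point on the dial's axis at the top face of the dial disc (102 mm above the safe's underside; disc 104 mm across, with a hub 28 mm across and 6 mm high); does not turn
- zero_mark (a point): the 0 mark: long double stroke on the drum's rim, 61 mm from the dial's axis in the safe's -x direction. Ten strokes stand every 36 degrees, counted 0 to 9 clockwise seen from above; the 5 stroke is thicker
- knob_top (a point): top centre of the crank knob: upright black cylinder, 22 mm across, 36 mm tall, 45 mm from the dial's axis, its underside 4 mm and its top 40 mm above the dial disc. It spins freely on its pin, so a gripper holding it need not turn with the dial. An aluminium pointer bar runs out under it from the hub
- dial (a joint): dial angle in rad, growing clockwise seen from above, counted on over full turns (not wrapped); at A the knob stands at the safe's -x turned clockwise by A: 0 over mark 0, 0.6283 per mark. Starts at 0.5 to 2.7, so 5 is passed at 3.14, stopped on at 9.42; then 1 is passed at 6.91, stopped on at 0.63. Gate: 1.885 +- 0.45, play +- 0.08. Friction (2 N at the knob) holds it where left; no end stops
- tab (a joint): travel of the bolt's tab in m: 0 drawn back, 0.030 fully home against its stop, towards the dial (safe's +y). Stays where it is left; takes about 7 N to slide, up to 11 N once the bolt's spring bears on the wheel
- tab_top (a point): top centre of the tab: upright steel plate 40 mm wide (safe's x), 14 mm thick (safe's y), its top 51 mm above the lid, free to pinch or push down to 10 mm above the lid; on a foot 52 x 30 mm and 7 mm high
- bolt: brass bar 8 mm wide, 10 mm high, along the safe's y axis from the tab into the drum, with a flange 22 mm wide, 20 mm high on the way. Carried by the tab on a spring (2 to 3.5 N towards the dial); origin on the lid under the tab's centre when the spring is relaxed. Once in the gate its side catches the dial's hidden wheel, 40 mm from the axis. 10 N at the knob, less friction, is 9 N on it; over 18 N damages it
- bolt_tip (a point): tip of the bolt, inside the drum. Its y in the safe's frame: -12 mm with the tab drawn back; +10 mm with the tab home but the bolt still held back on the wheel, riding on it as the dial turns; +18 mm when the gate has come round and the bolt has dropped in
- tape_roll: bystander, loose: roll of clear tape, 52 mm across, 22 mm high, lying on the safe's lid beside the tab; origin at the centre of its underside
- glove_box: bystander, loose: white glove box 120 x 230 x 75 mm high; origin at the centre of its underside
- small_carton: bystander, loose: closed cardboard carton 120 x 160 x 90 mm high; origin at the centre of its underside
- sanitizer: bystander, loose: bottle 60 mm across, 150 mm tall; origin at the centre of its underside
- tape_dispenser: bystander, loose: hand tape dispenser 150 x 55 mm, about 80 mm high; origin at the centre of its underside
- label_roll: bystander, loose: roll of paper labels 70 mm across, 60 mm high; origin at the centre of its underside
- scraper: bystander, loose: flat grey scraper 30 x 90 x 14 mm, lying on the safe's lid in front of the tab; origin at the centre of its underside

How it is judged (in metres and radians):
On the way, in this order (a step that is already met when the one before it is completed fails the run):
1. the dial, turned clockwise past 5 once, has stopped on 5 the second time round (value of joint dial between 9.205 and 9.645 rad and velocity of joint dial between -0.15 and 0.15 rad/s), for 0.2 s.
2. the dial, turned back anticlockwise past 1 once, has stopped on 1 the second time round (value of joint dial between 0.408 and 0.848 rad and velocity of joint dial between -0.15 and 0.15 rad/s), for 0.2 s.
3. with the dial on 1, the bolt's tab has been pushed fully home (value of joint dial between 0.328 and 0.928 rad and value of joint tab above 0.027 m), for 0.2 s.
4. the bolt has dropped into the gate and the dial has been leaned against it, over 5 N on the bolt (y of bolt_tip in the frame of safe above 0.0145 m and contact force between bolt and anything else above 5 N and value of joint dial between 1.265 and 2.505 rad), for 0.1 s.
At the end, for the whole second after the job is handed in: the tab is home (over 26 of its 30 mm), the bolt is dropped into the gate (its tip over 14.5 mm along the safe's y axis), the dial is at rest, caught at 1.885 +- 0.62 rad (between marks 2 and 4) (y of bolt_tip in the frame of safe above 0.0145 m and value of joint tab above 0.026 m and value of joint dial between 1.265 and 2.505 rad and velocity of joint dial between -0.15 and 0.15 rad/s); the robot touches nothing.
It fails at once if the dial ran on clockwise past the second 5 by more than half a mark (value of joint dial above 9.825 rad).
It fails at once if the dial ran on anticlockwise past the second 1 by more than half a mark (value of joint dial below 0.228 rad).
It fails at once if the bolt was forced (over 18 N on it) (contact force between bolt and anything else above 18 N).
It fails at once if a bystander on the bench or the safe was moved by more than 20 mm (distance of any of tape_roll, glove_box, small_carton, sanitizer, tape_dispenser, label_roll, scraper from where it was at the start of the episode above 0.02 m).
It also fails if it takes over 72 s, if anything falls off the work surface, if the arm or the gripper's body presses on something with over 40 N, if the wrist force passes 120 N, or if a joint passes its speed limit or range.

## Working session

There is one attempt and no reset: what is moved stays moved. The work goes in short steps, Python scripts to look and compute and a shell command to move; the robot and the scene stay as the last step left them, time stands still between calls to the robot, and variables do not carry over. Pictures are saved under pics/ and viewed, at most 10 in all, crops included, and the job is handed in when it is done.

```bash
mkdir -p pics; ls
python3 - <<'E'
from cell import env
import cv2,numpy as np
o=env.get_obs(); print(o['time_s'],o['tool_pos'],o['tool_rot'],o['grip_width'],o['force'],env.grip_point_offset)
for n in("top","side"):
    d=env.read_camera(n); cv2.imwrite(f"pics/{n}0.png",d['frame'][:,:,::-1]); np.savez(f"{n}0.npz",**d)
    R=cv2.Rodrigues(d['rvec'])[0]; print(n,(-R.T@np.ravel(d['tvec'])).round(3),d['K'][0,0])
E
```

```text
pics
0.0 [0.14354041 0.63339067 0.22148004] [-1.79891708e+02  4.01238652e-03  1.67235870e+02] 0.08699539525817894 [ 0.43235744  0.2424317  -0.49183883] 0.0187
top [0.456 0.018 0.962] 436.4873518354073
side [0.141 0.506 0.809] 530.3706774297223
```

View pics/top0.png

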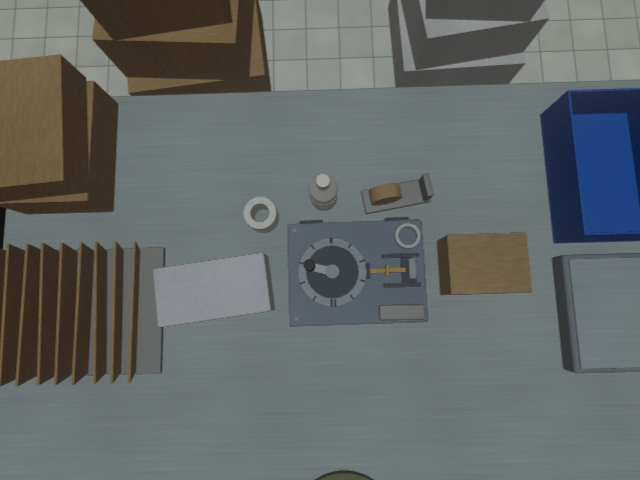

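View pics/side0.png

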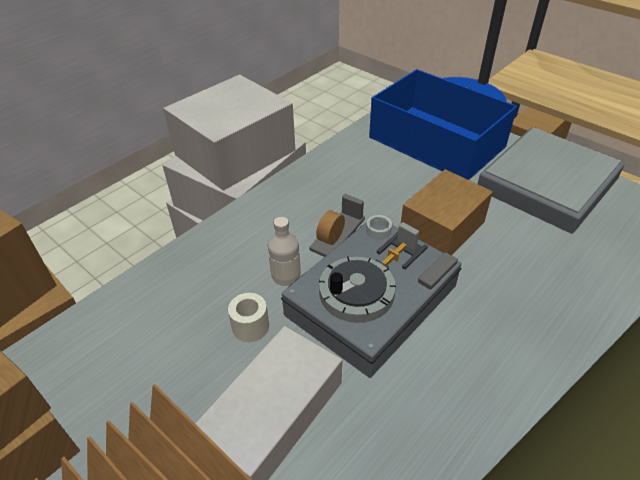

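Top view: the safe is at about (357,272), with the dial centre near (332,271), the knob near (310,266), the 0 double stroke near (334,302) and the tab near (412,268). The tape roll (408,236) and scraper (402,313) are on the lid. Next I measure these points.

```bash
cat > h.py <<'E'
import cv2,numpy as np
def cloud(d):
    K=d['K'];R=cv2.Rodrigues(np.array(d['rvec']))[0];t=np.ravel(d['tvec']);z=d['z_map'].astype(float)
    v,u=np.mgrid[:480,:640]
    P=np.stack([(u-K[0,2])/K[0,0]*z,(v-K[1,2])/K[1,1]*z,z],-1)
    W=(P-t)@R; W[z<=0]=np.nan; return W
def ray(d,u,v,h):
    K=d['K'];R=cv2.Rodrigues(np.array(d['rvec']))[0];t=np.ravel(d['tvec'])
    c=-R.T@t; r=R.T@np.array([(u-K[0,2])/K[0,0],(v-K[1,2])/K[1,1],1]); return c+r*(h-c[2])/r[2]
E
python3 - <<'E'
import cv2,numpy as np
from h import *
d=dict(np.load('top0.npz')); W=cloud(d)
img=d['frame']
print('bench z',np.nanmedian(W[400:440,200:450,2]))
Z=W[...,2]
box=np.zeros(Z.shape,bool); box[205:335,280:435]=1
lid=box&(abs(Z-.07)<.006); 
n,l,s,c=cv2.connectedComponentsWithStats(((Z>.06)&(Z<.15)&box).astype(np.uint8)); k=1+np.argmax(s[1:,4])
m=(l==k).astype(np.uint8); cnt=max(cv2.findContours(m,0,2)[0],key=cv2.contourArea)
r=cv2.minAreaRect(cnt); 
print('lid rect',r,[ray(d,*p,.07)[:2].round(4) for p in cv2.boxPoints(r)], 'centre',ray(d,*r[0],.07))
for nm,sub,lo,hi,h in(('drum',(235,310,296,372),.088,.2,.094),('disc',(235,310,296,372),.0985,.2,.102),('knob',(235,310,290,372),.125,.2,.142),('tab',(240,295,375,430),.108,.2,.121)):
    q=np.zeros(Z.shape,np.uint8); a,b,e,f=sub; q[a:b,e:f]=((Z>lo)&(Z<hi))[a:b,e:f]
    cn=max(cv2.findContours(q,0,1)[0],key=cv2.contourArea)
    (cx,cy),rad=cv2.minEnclosingCircle(cn); rr=cv2.minAreaRect(cn)
    M=cv2.moments(q,True); 
    print(nm,q.sum(),'circ',(cx,cy),rad,ray(d,cx,cy,h).round(4),'mom',ray(d,M['m10']/M['m00'],M['m01']/M['m00'],h).round(4),'rect',rr,'medz',np.nanmedian(Z[q>0]).round(4))
cv2.imwrite('pics/crop.png',cv2.resize(img[205:335,280:435,::-1],None,fx=4.5,fy=4.5,interpolation=cv2.INTER_CUBIC))
E
```

```text
bench z -0.001061872766823184
lid rect ((356.3121032714844, 271.7388610839844), (104.2906494140625, 138.2689971923828), 87.95458984375) [array([0.6212, 0.1042]), array([ 0.6231, -0.1827]), array([ 0.4109, -0.1774]), array([0.4084, 0.0997])] centre [ 0.51401707 -0.03924856  0.07      ]
drum 3649 circ (331.68731689453125, 271.8700256347656) 34.53033447265625 [0.5136 0.0111 0.094 ] mom [0.5133 0.0114 0.094 ] rect ((331.2500305175781, 271.7500305175781), (67.88224792480469, 67.17514038085938), 45.0) medz 0.0999
disc 2124 circ (329.68182373046875, 271.2272644042969) 27.921546936035156 [0.5144 0.0151 0.102 ] mom [0.5138 0.0126 0.102 ] rect ((331.4000244140625, 271.70001220703125), (52.177581787109375, 52.17757797241211), 71.56504821777344) medz 0.1016
knob 108 circ (308.5769348144531, 264.6538391113281) 5.869740962982178 [0.5252 0.0546 0.142 ] mom [0.5251 0.055  0.142 ] rect ((308.4000244140625, 264.70001220703125), (11.180339813232422, 10.733125686645508), 26.56505012512207) medz 0.1406
tab 167 circ (412.0, 268.0) 10.440406799316406 [ 0.5149 -0.1432  0.121 ] mom [ 0.5149 -0.1416  0.121 ] rect ((411.0, 268.0), (20.0, 8.0), 90.0) medz 0.1198
```

View pics/crop.png

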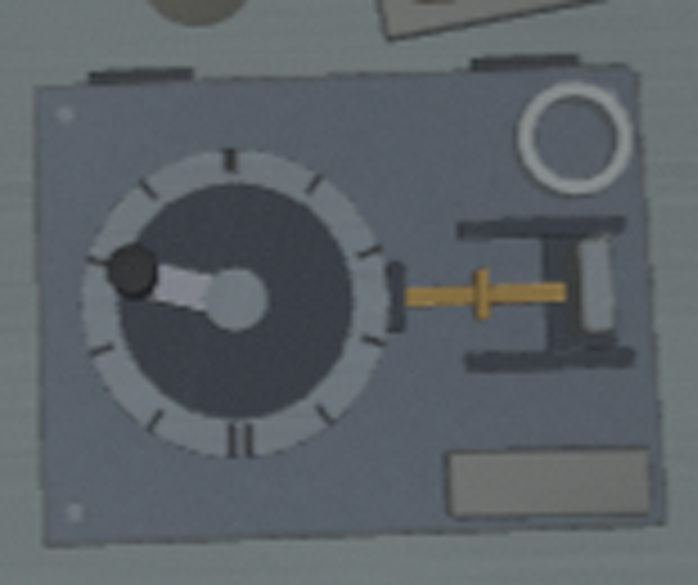

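The crop matches the given sizes: the drum centre is at crop (233,301), mark 0 at (241,440), thick mark 5 at (230,160), and the knob at (133,271) next to mark 3. That puts the start at about 1.87 rad and the safe's yaw at about 2°. Before crossing I check the height of the sorter on the left.

```bash
python3 - <<'E'
import numpy as np
from h import *
W=cloud(dict(np.load('top0.npz'))); 
for n,(a,b,c,e) in dict(sorter=(235,390,0,165),corner=(235,390,100,165),carton=(230,300,440,530),bottle=(165,215,300,345),box=(250,330,150,275),shelfbox=(50,215,0,120)).items():
    q=W[a:b,c:e].reshape(-1,3); q=q[q[:,2]>.03]; print(n,q.min(0).round(3),q.max(0).round(3))
E
python3 -m creep '{"translation":[[0,0,0],[0,0,0]],"turn":[[0,0,-0.041],[0,0,-0.041]],"grip":[1,1]}' 30
```

```text
sorter [0.319 0.35  0.03 ] [0.58  0.69  0.157]
corner [0.32 0.35 0.03] [0.58  0.499 0.157]
carton [ 0.463 -0.382  0.03 ] [ 0.584 -0.221  0.094]
bottle [ 0.656 -0.005  0.03 ] [0.713 0.055 0.152]
box [0.414 0.137 0.03 ] [0.559 0.377 0.08 ]
shelfbox [0.668 0.495 0.03 ] [0.935 0.7   0.204]
time_s: 0.35
tool_pos: [0.1436, 0.6336, 0.2219]
tool_rot: [-179.9, -0.0, -177.8]
force: [0.5, 0.0, -0.1]
grip_width: 0.0871
grasp_force: 0.0
```

```bash
python3 -m creep '{"translation":[[-0.376,-0.616,0],[-0.376,-0.616,0],[-0.376,-0.616,0],[-0.376,-0.616,0],[-0.376,-0.616,0]],"turn":[[0,0,0],[0,0,0],[0,0,0],[0,0,0],[0,0,0]],"grip":[1,1,1,1,1]}'
python3 -m creep '{"translation":[[-0.376,-0.616,0],[-0.376,-0.616,0],[-0.376,-0.616,0],[-0.376,-0.616,0],[-0.376,-0.616,0]],"turn":[[0,0,0],[0,0,0],[0,0,0],[0,0,0],[0,0,0]],"grip":[1,1,1,1,1]}'
python3 -m creep '{"translation":[[-0.376,-0.616,0],[-0.376,-0.616,0],[0,0,0]],"turn":[[0,0,0],[0,0,0],[0,0,0]],"grip":[1,1,0.6]}'
python3 - <<'E'
from cell import env
import cv2
d=env.read_camera("wrist"); cv2.imwrite("pics/w1.png",d['frame'][:,:,::-1])
E
```

```text
time_s: 0.98
tool_pos: [0.3033, 0.391, 0.2223]
tool_rot: [-180.0, -0.0, -178.0]
force: [1.4, -0.4, 0.2]
grip_width: 0.0872
grasp_force: 0.0
time_s: 1.6
tool_pos: [0.462, 0.1502, 0.2224]
tool_rot: [180.0, 0.0, -178.0]
force: [0.1, 0.9, 0.5]
grip_width: 0.0873
grasp_force: 0.0
time_s: 1.98
tool_pos: [0.5264, 0.0499, 0.2223]
tool_rot: [-179.8, 0.0, -178.5]
force: [0.6, -0.2, -0.1]
grip_width: 0.0825
grasp_force: 0.0
```

View pics/w1.png

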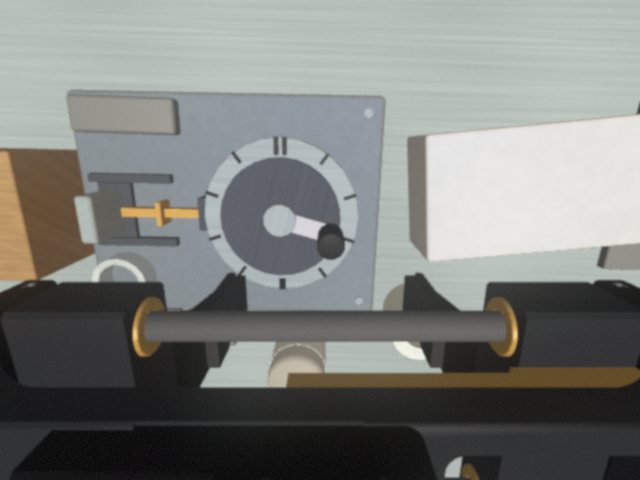

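The wrist view shows the knob at (330,238) between the two fingers, with the double 0 stroke at (281,145) and the tab at (88,218). Before descending I cross-check the knob position from this camera.

Run:
```python
from cell import env
import numpy as np,cv2
from h import *
d=env.read_camera("wrist"); W=cloud(d); o=env.get_obs(); print(o['tool_pos'],o['grip_width'])
for n,(a,b,c,e),lo,hi,h in(('knob',(215,265,310,350),.13,.15,.142),('disc',(150,275,215,350),.0975,.106,.102),('tab',(180,260,60,115),.112,.13,.121)):
    q=np.zeros((480,640),np.uint8); q[a:b,c:e]=((W[...,2]>lo)&(W[...,2]<hi))[a:b,c:e]
    cn=max(cv2.findContours(q,0,1)[0],key=cv2.contourArea); (x,y),r=cv2.minEnclosingCircle(cn); (x2,y2),s,_=cv2.minAreaRect(cn)
    print(n,q.sum(),ray(d,x,y,h).round(4),ray(d,x2,y2,h).round(4),np.nanmedian(W[q>0],0).round(4))
```

```text
[0.52467662 0.0552896  0.22204844] 0.07622715437628678
knob 678 [0.5245 0.0542 0.142 ] [0.5244 0.0541 0.142 ] [0.5247 0.0543 0.1417]
disc 9651 [0.5124 0.0108 0.102 ] [0.5117 0.0109 0.102 ] [0.508  0.0085 0.102 ]
tab 1092 [ 0.5142 -0.1404  0.121 ] [ 0.5141 -0.1396  0.121 ] [ 0.5144 -0.1403  0.12  ]
```

```bash
python3 -m creep '{"translation":[[0,-0.012,0.45],[0,0,0.45],[0,0,0.43],[0,0,0],[0,0,0]],"turn":[[0,0,0],[0,0,0],[0,0,0],[0,0,0],[0,0,0]],"grip":[0.6,0.6,0.6,0.6,0.4]}' 30
python3 -m creep '{"translation":[[0,0,0],[0,0,0],[0,0,0],[0,0,0]],"turn":[[0,0,0],[0,0,0],[0,0,0],[0,0,0]],"grip":[0,0,0,0]}' 30
```

```text
time_s: 2.7
tool_pos: [0.5255, 0.0557, 0.1174]
tool_rot: [180.0, 0.1, -177.9]
force: [-0.0, -0.3, 0.2]
grip_width: 0.0481
grasp_force: 0.0
time_s: 3.2
tool_pos: [0.5255, 0.0542, 0.1169]
tool_rot: [-180.0, 0.1, -178.0]
force: [-0.4, -2.1, 3.4]
grip_width: 0.0207
grasp_force: 30.0
```

```bash
python3 -m creep '{"translation":[[-0.157,-0.080,0],[-0.124,-0.124,0],[-0.080,-0.157,0],[-0.028,-0.174,0],[0,0,0]],"turn":[[0,0,0],[0,0,0],[0,0,0],[0,0,0],[0,0,0]],"grip":[0,0,0,0,0]}' 40
```

```text
time_s: 3.82
tool_pos: [0.5589, 0.0109, 0.1169]
tool_rot: [-179.9, 0.2, -178.1]
force: [1.8, -3.2, 4.5]
grip_width: 0.0211
grasp_force: 40.0
```

```bash
python3 -m creep '{"translation":[[0.028,-0.174,0],[0.080,-0.157,0],[0.124,-0.124,0],[0.157,-0.080,0],[0.174,-0.028,0]],"turn":[[0,0,0],[0,0,0],[0,0,0],[0,0,0],[0,0,0]],"grip":[0,0,0,0,0]}'
python3 -m creep '{"translation":[[0.174,0.028,0],[0.157,0.080,0],[0.124,0.124,0],[0.080,0.157,0],[0.028,0.174,0]],"turn":[[0,0,0],[0,0,0],[0,0,0],[0,0,0],[0,0,0]],"grip":[0,0,0,0,0]}'
```

```text
time_s: 4.45
tool_pos: [0.5141, -0.0344, 0.1168]
tool_rot: [180.0, 0.1, -178.0]
force: [2.1, 2.1, 7.1]
grip_width: 0.0205
grasp_force: 40.0
time_s: 5.08
tool_pos: [0.4687, 0.0095, 0.1169]
tool_rot: [-179.9, 0.2, -178.0]
force: [8.8, -2.7, 1.0]
grip_width: 0.0209
grasp_force: 40.0
```

```bash
python3 -m creep '{"translation":[[-0.028,0.174,0],[-0.080,0.157,0],[-0.124,0.124,0],[-0.157,0.080,0],[-0.174,0.028,0]],"turn":[[0,0,0],[0,0,0],[0,0,0],[0,0,0],[0,0,0]],"grip":[0,0,0,0,0]}'
python3 -m creep '{"translation":[[-0.174,-0.028,0],[-0.157,-0.080,0],[-0.124,-0.124,0],[-0.080,-0.157,0],[-0.028,-0.174,0]],"turn":[[0,0,0],[0,0,0],[0,0,0],[0,0,0],[0,0,0]],"grip":[0,0,0,0,0]}'
python3 -m creep '{"translation":[[0,0,0],[0,0,0],[0,0,0]],"turn":[[0,0,0],[0,0,0],[0,0,0]],"grip":[0,0,0]}'
python3 - <<'E'
from cell import env
import cv2
d=env.read_camera("side"); cv2.imwrite("pics/s2.png",cv2.resize(d['frame'][220:380,260:480,::-1],None,fx=3.5,fy=3.5,interpolation=cv2.INTER_CUBIC))
E
```

```text
time_s: 5.7
tool_pos: [0.5097, 0.0556, 0.1167]
tool_rot: [-179.9, -0.2, -178.0]
force: [-2.0, -3.8, 12.6]
grip_width: 0.0209
grasp_force: 40.0
time_s: 6.32
tool_pos: [0.5586, 0.0155, 0.1169]
tool_rot: [179.8, 0.1, -177.9]
force: [3.7, 3.0, 6.0]
grip_width: 0.021
grasp_force: 40.0
time_s: 6.7
tool_pos: [0.5588, 0.012, 0.1169]
tool_rot: [-179.9, 0.2, -178.0]
force: [6.5, -2.3, 3.8]
grip_width: 0.021
grasp_force: 40.0
```

View pics/s2.png

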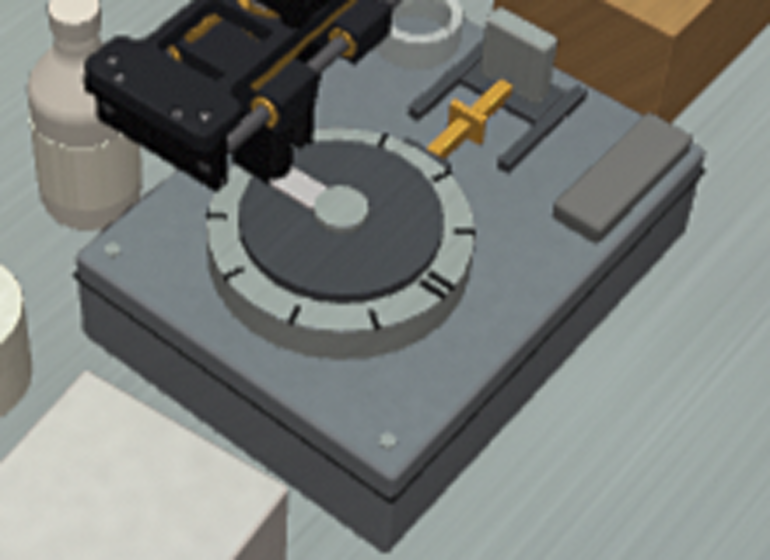

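The side view shows the pointer bar at (300,185) exactly opposite the double 0 stroke at (437,287), so the dial stands on 5. I settle a little longer, adding a small radial nudge, then turn back.

```bash
python3 -m creep '{"translation":[[-0.010,0,0],[0,0,0],[0,0,0]],"turn":[[0,0,0],[0,0,0],[0,0,0]],"grip":[0,0,0]}'
python3 -m creep '{"translation":[[0.028,0.174,0],[0.080,0.157,0],[0.124,0.124,0],[0.157,0.080,0],[0.174,0.028,0]],"turn":[[0,0,0],[0,0,0],[0,0,0],[0,0,0],[0,0,0]],"grip":[0,0,0,0,0]}'
python3 -m creep '{"translation":[[0.174,-0.028,0],[0.157,-0.080,0],[0.124,-0.124,0],[0.080,-0.157,0],[0.028,-0.174,0]],"turn":[[0,0,0],[0,0,0],[0,0,0],[0,0,0],[0,0,0]],"grip":[0,0,0,0,0]}'
python3 -m creep '{"translation":[[-0.028,-0.174,0],[-0.080,-0.157,0],[-0.124,-0.124,0],[-0.157,-0.080,0],[-0.174,-0.028,0]],"turn":[[0,0,0],[0,0,0],[0,0,0],[0,0,0],[0,0,0]],"grip":[0,0,0,0,0]}'
python3 -m creep '{"translation":[[-0.174,0.028,0],[-0.157,0.080,0],[-0.124,0.124,0],[-0.080,0.157,0],[-0.028,0.174,0]],"turn":[[0,0,0],[0,0,0],[0,0,0],[0,0,0],[0,0,0]],"grip":[0,0,0,0,0]}'
```

```text
time_s: 7.12
tool_pos: [0.5589, 0.012, 0.1169]
tool_rot: [-179.9, 0.1, -178.0]
force: [4.3, -2.3, 6.3]
grip_width: 0.0205
grasp_force: 40.0
time_s: 7.75
tool_pos: [0.5116, 0.0557, 0.1168]
tool_rot: [-179.9, 0.1, -178.0]
force: [3.1, -4.1, 8.6]
grip_width: 0.0207
grasp_force: 40.0
time_s: 8.38
tool_pos: [0.4688, 0.0107, 0.1168]
tool_rot: [179.9, 0.1, -177.9]
force: [7.5, 3.5, 3.7]
grip_width: 0.0212
grasp_force: 40.0
time_s: 9.0
tool_pos: [0.5133, -0.0343, 0.1167]
tool_rot: [180.0, -0.2, -178.0]
force: [-3.9, 1.0, 12.8]
grip_width: 0.0212
grasp_force: 40.0
time_s: 9.62
tool_pos: [0.5589, 0.0112, 0.1168]
tool_rot: [-179.9, 0.1, -178.1]
force: [2.3, -3.0, 7.6]
grip_width: 0.021
grasp_force: 40.0
```

```bash
python3 -m creep '{"translation":[[0.028,0.174,0],[0.080,0.157,0],[0.124,0.124,0],[0.157,0.080,0],[0.174,0.028,0]],"turn":[[0,0,0],[0,0,0],[0,0,0],[0,0,0],[0,0,0]],"grip":[0,0,0,0,0]}'
python3 -m creep '{"translation":[[0.174,-0.028,0],[0.157,-0.080,0],[0.124,-0.124,0],[0,0,0],[0,0,0]],"turn":[[0,0,0],[0,0,0],[0,0,0],[0,0,0],[0,0,0]],"grip":[0,0,0,0,0]}'
python3 -m creep '{"translation":[[0,0,0],[0,0,0]],"turn":[[0,0,0],[0,0,0]],"grip":[0,0]}'
```

```text
time_s: 10.25
tool_pos: [0.5116, 0.0558, 0.1168]
tool_rot: [-179.9, 0.0, -178.0]
force: [2.5, -3.2, 8.5]
grip_width: 0.0211
grasp_force: 40.0
time_s: 10.88
tool_pos: [0.4758, 0.0348, 0.1168]
tool_rot: [-179.9, 0.0, -178.0]
force: [1.0, -4.3, 9.1]
grip_width: 0.0209
grasp_force: 40.0
time_s: 11.12
tool_pos: [0.4759, 0.0349, 0.1167]
tool_rot: [-179.9, -0.0, -178.0]
force: [0.8, -3.7, 8.9]
grip_width: 0.021
grasp_force: 40.0
```

The dial is on 1: from the fitted centre, A is about 0.60 rad. Next I release the knob, lift, close the fingers and go behind the tab.

```bash
python3 -m creep '{"translation":[[0,0,0],[0,0,0],[0,0,0]],"turn":[[0,0,0],[0,0,0],[0,0,0]],"grip":[0.35,0.45,0.45]}'
python3 -m creep '{"translation":[[0,0,-0.3],[0,0,-0.35],[0,0,0]],"turn":[[0,0,0],[0,0,0],[0,0,0]],"grip":[0.45,0.45,0.3]}'
python3 -m creep '{"translation":[[-0.105,-0.66,0],[-0.105,-0.66,0],[-0.105,-0.66,0],[-0.105,-0.66,0],[0,0,0]],"turn":[[0,0,0],[0,0,0],[0,0,0],[0,0,0],[0,0,0]],"grip":[0,0,0,0,0]}' 20
python3 - <<'E'
from cell import env
import cv2,numpy as np
from h import *
d=env.read_camera("top"); W=cloud(d); print(env.get_obs()['tool_pos'])
cv2.imwrite("pics/t3.png",cv2.resize(d['frame'][205:335,280:455,::-1],None,fx=4,fy=4,interpolation=cv2.INTER_CUBIC))
E
```

```text
time_s: 11.5
tool_pos: [0.4746, 0.0367, 0.1152]
tool_rot: [-180.0, -0.2, -178.0]
force: [-0.0, -0.2, -0.6]
grip_width: 0.0375
grasp_force: 0.0
time_s: 11.88
tool_pos: [0.477, 0.0369, 0.1696]
tool_rot: [179.9, 0.2, -178.0]
force: [-0.6, 0.6, 0.1]
grip_width: 0.0349
grasp_force: 0.0
time_s: 12.5
tool_pos: [0.5155, -0.1784, 0.167]
tool_rot: [-179.8, -0.1, -178.5]
force: [-0.2, 0.2, 0.3]
grip_width: 0.0007
grasp_force: 0.0
[ 0.51572696 -0.17520056  0.16676765]
```

View pics/t3.png

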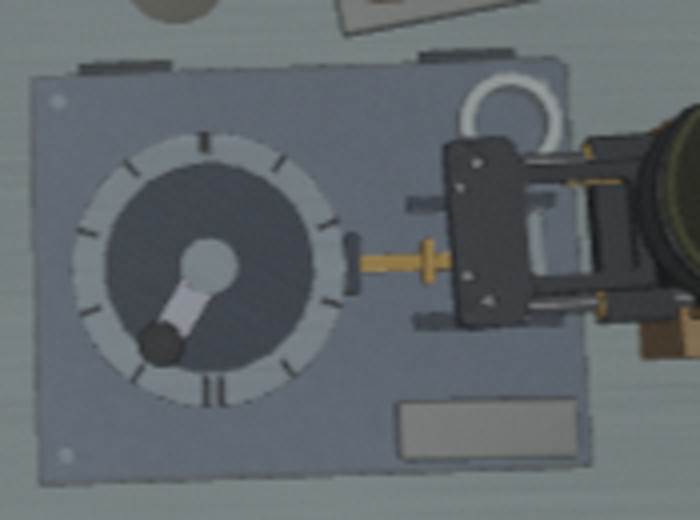

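The picture shows the knob at (163,343) on the mark 1 stroke (137,377), and nothing else has moved. I descend behind the tab and push it home.

```bash
python3 -m creep '{"translation":[[0,0,0.3],[0,0,0.3],[0,0,0.29],[0,0,0]],"turn":[[0,0,0],[0,0,0],[0,0,0],[0,0,0]],"grip":[0,0,0,0]}'
python3 -m creep '{"translation":[[0,0.1,0],[0,0.1,0],[0,0.05,0],[0,0.05,0],[0,0,0]],"turn":[[0,0,0],[0,0,0],[0,0,0],[0,0,0],[0,0,0]],"grip":[0,0,0,0,0]}'
```

```text
time_s: 13.05
tool_pos: [0.5151, -0.1708, 0.0946]
tool_rot: [179.9, -0.3, -177.9]
force: [-0.3, -0.4, -0.2]
grip_width: 0.0002
grasp_force: 0.0
time_s: 13.68
tool_pos: [0.517, -0.1513, 0.098]
tool_rot: [-179.8, 0.2, -178.0]
force: [1.0, -6.3, -1.7]
grip_width: 0.0005
grasp_force: 2.5
```

```bash
python3 -m creep '{"translation":[[0,0.05,0],[0,0.05,0],[0,0.05,0],[0,0,0]],"turn":[[0,0,0],[0,0,0],[0,0,0],[0,0,0]],"grip":[0,0,0,0]}'
python3 -m creep '{"translation":[[0,0.05,0],[0,0.05,0],[0,0,0]],"turn":[[0,0,0],[0,0,0],[0,0,0]],"grip":[0,0,0]}'
```

```text
time_s: 14.18
tool_pos: [0.5168, -0.1393, 0.0981]
tool_rot: [-179.8, 0.2, -178.0]
force: [0.9, -5.4, -1.9]
grip_width: 0.0003
grasp_force: 2.5
time_s: 14.55
tool_pos: [0.5167, -0.1327, 0.0981]
tool_rot: [-179.7, 0.2, -178.1]
force: [2.8, -8.4, -2.6]
grip_width: 0.0002
grasp_force: 3.7
```

```bash
python3 -m creep '{"translation":[[0,0.04,0],[0,0.04,0],[0,0,0]],"turn":[[0,0,0],[0,0,0],[0,0,0]],"grip":[0,0,0]}'
python3 - <<'E'
from cell import env
import cv2
d=env.read_camera("side"); cv2.imwrite("pics/s4.png",cv2.resize(d['frame'][210:330,300:480,::-1],None,fx=4.2,fy=4.2,interpolation=cv2.INTER_CUBIC))
E
```

```text
time_s: 14.92
tool_pos: [0.5167, -0.1307, 0.0983]
tool_rot: [-179.4, 0.3, -178.2]
force: [4.8, -15.6, -6.9]
grip_width: 0.0008
grasp_force: 7.4
```

View pics/s4.png

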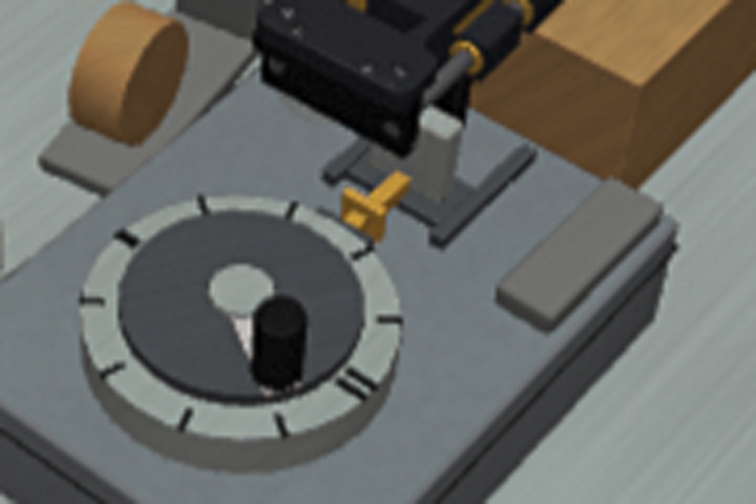

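The side crop shows the flange at (368,215) up close to the drum and the tab well forward on its rails at (440,170). Force has climbed to 16 N with almost no travel. A small extra push will confirm that this is the stop.

```bash
python3 -m creep '{"translation":[[0,0.04,0],[0,0,0],[0,0,0]],"turn":[[0,0,0],[0,0,0],[0,0,0]],"grip":[0,0,0]}'
python3 - <<'E'
from cell import env
import numpy as np,cv2
from h import *
d=env.read_camera("side"); W=cloud(d); c=np.array([.5138,.0108]); th=np.radians(2); R=np.array([[np.cos(th),-np.sin(th)],[np.sin(th),np.cos(th)]])
S=(W[...,:2]-c)@R+[0,.05]; Z=W[...,2]
q=(abs(S[...,0])<.03)&(S[...,1]<-.05)&(S[...,1]>-.14)
f=d['frame'].astype(int); 
m=q&(Z>.1)&(Z<.124)&(f.min(-1)>80); print('tab',m.sum(),np.percentile(S[m],[2,50,98],axis=0).round(4))
b=q.copy(); b=(abs(S[...,0])<.03)&(S[...,1]<0)&(S[...,1]>-.1)&(f[...,0]-f[...,2]>70); print('brass',b.sum(),np.percentile(S[b],[2,50,98],axis=0).round(4))
k=(Z>.13)&(Z<.146)&(np.hypot(S[...,0],S[...,1]-.05)<.065); p=np.median(S[k],0)-[0,.05]; print('knob A',k.sum(),np.arctan2(p[1],-p[0]),np.hypot(*p))
E
```

```text
time_s: 15.35
tool_pos: [0.5167, -0.1306, 0.0984]
tool_rot: [-179.2, 0.4, -178.4]
force: [5.3, -22.4, -8.5]
grip_width: 0.0004
grasp_force: 10.0
tab 89 [[-0.0235 -0.0812]
 [-0.0166 -0.0709]
 [-0.0064 -0.0665]]
brass 139 [[-0.013  -0.0847]
 [-0.0026 -0.0403]
 [ 0.0164 -0.0302]]
knob A 163 0.6335580910941958 0.04840745580089685
```

The stop is confirmed: 22 N with no travel, and the tab's front face is near y −68 mm as it should be at home. I back off and lift.

```bash
python3 -m creep '{"translation":[[0,-0.15,0],[0,-0.2,0],[0,0,-0.4],[0,0,-0.45],[0,0,0]],"turn":[[0,0,0],[0,0,0],[0,0,0],[0,0,0],[0,0,0]],"grip":[0,0,0,0,0]}'
python3 -m creep '{"translation":[[0,0,0],[0,0,0]],"turn":[[0,0,0],[0,0,0]],"grip":[0.5,0.5]}'
```

```text
time_s: 16.02
tool_pos: [0.5186, -0.1472, 0.1685]
tool_rot: [180.0, 0.4, -177.9]
force: [0.8, -0.3, -0.3]
grip_width: 0.0006
grasp_force: 0.0
time_s: 16.27
tool_pos: [0.5155, -0.1471, 0.164]
tool_rot: [180.0, -0.1, -178.0]
force: [0.0, -0.1, -0.7]
grip_width: 0.0131
grasp_force: 0.0
```

```bash
python3 -m creep '{"translation":[[0.104,0.573,0],[0.104,0.573,0],[0.104,0.573,0],[0.104,0.573,0],[0,0,0]],"turn":[[0,0,0],[0,0,0],[0,0,0],[0,0,0],[0,0,0]],"grip":[0.5,0.5,0.5,0.5,0.5]}'
python3 -m creep '{"translation":[[0,0,0],[0,0,0]],"turn":[[0,0,0],[0,0,0]],"grip":[0.5,0.5]}'
```

```text
time_s: 16.9
tool_pos: [0.475, 0.0385, 0.164]
tool_rot: [180.0, -0.1, -177.6]
force: [-0.8, -0.1, 0.0]
grip_width: 0.0432
grasp_force: 0.0
time_s: 17.15
tool_pos: [0.4766, 0.0329, 0.1647]
tool_rot: [-180.0, -0.0, -178.1]
force: [-0.2, 0.0, 0.8]
grip_width: 0.0435
grasp_force: 0.0
```

```bash
python3 -m creep '{"translation":[[0,0,0.3],[0,0,0.3],[0,0,0],[0,0,0]],"turn":[[0,0,0],[0,0,0],[0,0,0],[0,0,0]],"grip":[0.5,0.5,0.5,0.35]}' 30
python3 -m creep '{"translation":[[0,0,0],[0,0,0],[0,0,0],[0,0,0]],"turn":[[0,0,0],[0,0,0],[0,0,0],[0,0,0]],"grip":[0,0,0,0]}' 30
```

```text
time_s: 17.65
tool_pos: [0.4771, 0.0337, 0.1177]
tool_rot: [180.0, 0.1, -178.1]
force: [-0.7, 0.2, 0.2]
grip_width: 0.039
grasp_force: 0.0
time_s: 18.15
tool_pos: [0.477, 0.0346, 0.1177]
tool_rot: [180.0, 0.1, -178.0]
force: [-0.6, -0.1, 5.6]
grip_width: 0.021
grasp_force: 30.0
```

```bash
python3 -m creep '{"translation":[[-0.057,0.067,0],[-0.067,0.057,0],[-0.075,0.046,0],[-0.082,0.034,0],[0,0,0]],"turn":[[0,0,0],[0,0,0],[0,0,0],[0,0,0],[0,0,0]],"grip":[0,0,0,0,0]}' 40
python3 -m creep '{"translation":[[-0.014,0.004,0],[-0.014,0.004,0],[-0.014,0.004,0]],"turn":[[0,0,0],[0,0,0],[0,0,0]],"grip":[0,0,0]}'
```

```text
time_s: 18.77
tool_pos: [0.4987, 0.0526, 0.1177]
tool_rot: [179.9, 0.0, -178.0]
force: [-1.5, 2.1, 6.1]
grip_width: 0.0209
grasp_force: 40.0
time_s: 19.15
tool_pos: [0.501, 0.0534, 0.1177]
tool_rot: [179.9, -0.1, -178.0]
force: [-5.8, 1.7, 9.0]
grip_width: 0.021
grasp_force: 40.0
```

```bash
python3 -m creep '{"translation":[[-0.0145,0.003,0],[-0.0145,0.003,0],[0,0,0]],"turn":[[0,0,0],[0,0,0],[0,0,0]],"grip":[0,0,0]}'
```

```text
time_s: 19.52
tool_pos: [0.5034, 0.0541, 0.1177]
tool_rot: [179.9, -0.1, -178.0]
force: [-4.1, 2.9, 8.6]
grip_width: 0.0207
grasp_force: 40.0
```

```bash
python3 -m creep '{"translation":[[-0.0145,0.002,0],[-0.0145,0.002,0],[-0.0145,0.002,0]],"turn":[[0,0,0],[0,0,0],[0,0,0]],"grip":[0,0,0]}'
```

```text
time_s: 19.9
tool_pos: [0.5068, 0.0549, 0.1177]
tool_rot: [179.9, -0.1, -178.0]
force: [-3.6, 1.8, 8.8]
grip_width: 0.0208
grasp_force: 40.0
```

```bash
python3 -m creep '{"translation":[[-0.0147,0.001,0],[-0.0147,0.001,0],[0,0,0]],"turn":[[0,0,0],[0,0,0],[0,0,0]],"grip":[0,0,0]}'
```

```text
time_s: 20.27
tool_pos: [0.5094, 0.0553, 0.1177]
tool_rot: [179.9, -0.1, -178.0]
force: [-4.0, 2.3, 7.6]
grip_width: 0.0207
grasp_force: 40.0
```

```bash
python3 -m creep '{"translation":[[-0.0147,0,0],[-0.0147,0,0],[-0.0147,0,0]],"turn":[[0,0,0],[0,0,0],[0,0,0]],"grip":[0,0,0]}'
```

```text
time_s: 20.65
tool_pos: [0.5127, 0.0556, 0.1177]
tool_rot: [179.9, -0.1, -177.9]
force: [-4.1, 2.7, 9.0]
grip_width: 0.0212
grasp_force: 40.0
```

```bash
python3 -m creep '{"translation":[[-0.0147,-0.001,0],[-0.0147,-0.001,0],[-0.0147,-0.001,0]],"turn":[[0,0,0],[0,0,0],[0,0,0]],"grip":[0,0,0]}'
```

```text
time_s: 21.02
tool_pos: [0.5163, 0.0556, 0.1177]
tool_rot: [179.9, -0.1, -177.9]
force: [-4.6, 4.2, 7.3]
grip_width: 0.0209
grasp_force: 40.0
```

```bash
python3 -m creep '{"translation":[[-0.0146,-0.002,0],[-0.0146,-0.002,0],[-0.0146,-0.002,0]],"turn":[[0,0,0],[0,0,0],[0,0,0]],"grip":[0,0,0]}'
```

```text
time_s: 21.4
tool_pos: [0.52, 0.0553, 0.1177]
tool_rot: [179.9, -0.1, -177.9]
force: [-3.5, 2.5, 7.8]
grip_width: 0.021
grasp_force: 40.0
```

```bash
python3 -m creep '{"translation":[[-0.0144,-0.003,0],[-0.0144,-0.003,0],[-0.0144,-0.003,0]],"turn":[[0,0,0],[0,0,0],[0,0,0]],"grip":[0,0,0]}'
```

```text
time_s: 21.78
tool_pos: [0.5235, 0.0548, 0.1177]
tool_rot: [179.9, -0.0, -177.9]
force: [-2.9, 3.0, 7.0]
grip_width: 0.0209
grasp_force: 40.0
```

```bash
python3 -m creep '{"translation":[[-0.0141,-0.0042,0],[-0.0141,-0.0042,0],[-0.0141,-0.0042,0]],"turn":[[0,0,0],[0,0,0],[0,0,0]],"grip":[0,0,0]}'
```

```text
time_s: 22.15
tool_pos: [0.527, 0.054, 0.1177]
tool_rot: [179.8, -0.0, -177.9]
force: [-3.4, 2.3, 7.1]
grip_width: 0.0211
grasp_force: 40.0
```

```bash
python3 -m creep '{"translation":[[-0.0137,-0.0053,0],[-0.0137,-0.0053,0],[-0.0137,-0.0053,0]],"turn":[[0,0,0],[0,0,0],[0,0,0]],"grip":[0,0,0]}'
```

```text
time_s: 22.52
tool_pos: [0.5305, 0.0529, 0.1177]
tool_rot: [179.8, -0.0, -177.9]
force: [-2.3, 3.0, 7.3]
grip_width: 0.0207
grasp_force: 40.0
```

```bash
python3 -m creep '{"translation":[[-0.0132,-0.0064,0],[-0.0132,-0.0064,0],[-0.0132,-0.0064,0]],"turn":[[0,0,0],[0,0,0],[0,0,0]],"grip":[0,0,0]}'
```

```text
time_s: 22.9
tool_pos: [0.5347, 0.0511, 0.1177]
tool_rot: [179.9, 0.1, -177.9]
force: [-0.7, 4.1, 4.9]
grip_width: 0.0211
grasp_force: 40.0
```

```bash
python3 -m creep '{"translation":[[-0.0126,-0.0076,0],[-0.0126,-0.0076,0]],"turn":[[0,0,0],[0,0,0]],"grip":[0,0]}'
```

```text
time_s: 23.15
tool_pos: [0.5366, 0.0501, 0.1177]
tool_rot: [179.9, 0.1, -177.9]
force: [-0.4, 4.7, 5.9]
grip_width: 0.0213
grasp_force: 40.0
```

```bash
cat > br.py <<'E'
from cell import env
import numpy as np
from h import *
d=env.read_camera("side"); W=cloud(d); c=np.array([.5138,.0108]); th=np.radians(2); R=np.array([[np.cos(th),-np.sin(th)],[np.sin(th),np.cos(th)]])
S=(W[...,:2]-c)@R+[0,.05]; f=d['frame'].astype(int)
b=(abs(S[...,0])<.03)&(S[...,1]<0)&(S[...,1]>-.1)&(f[...,0]-f[...,2]>70); print('brass',b.sum(),np.percentile(S[b],[2,50,98],axis=0).round(4)[:,1])
E
python3 br.py
python3 -m creep '{"translation":[[-0.0122,-0.0082,0],[-0.0122,-0.0082,0]],"turn":[[0,0,0],[0,0,0]],"grip":[0,0]}'
```

```text
brass 99 [-0.0666 -0.0424 -0.0265]
time_s: 23.45
tool_pos: [0.5378, 0.0495, 0.1177]
tool_rot: [179.8, -0.0, -177.9]
force: [-3.7, 5.3, 7.6]
grip_width: 0.021
grasp_force: 40.0
```

```bash
python3 -m creep '{"translation":[[-0.012,-0.0085,0],[0,0,0]],"turn":[[0,0,0],[0,0,0]],"grip":[0,0]}'
python3 - <<'E'
from cell import env
import cv2
d=env.read_camera("side"); cv2.imwrite("pics/s5.png",cv2.resize(d['frame'][210:330,300:480,::-1],None,fx=4.2,fy=4.2,interpolation=cv2.INTER_CUBIC))
E
```

```text
time_s: 23.7
tool_pos: [0.5382, 0.0492, 0.1177]
tool_rot: [179.8, -0.1, -177.9]
force: [-4.1, 6.7, 9.8]
grip_width: 0.0209
grasp_force: 40.0
```

View pics/s5.png

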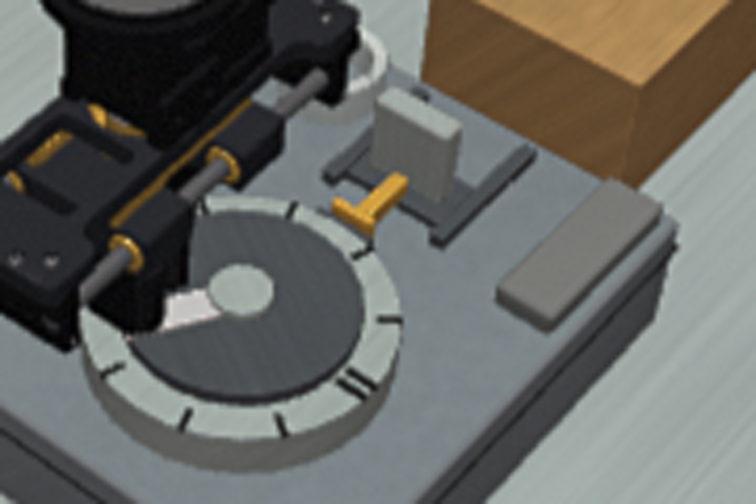

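The flange at (360,215) is now mostly behind the drum, so the bolt has dropped about 8 mm. The knob has stalled at about 2.17 rad with about 7 N tangential. I lean on to about 10 N and hold.

```bash
python3 -m creep '{"translation":[[-0.012,-0.0085,0],[0,0,0],[0,0,0]],"turn":[[0,0,0],[0,0,0],[0,0,0]],"grip":[0,0,0]}'
```

```text
time_s: 24.12
tool_pos: [0.5386, 0.049, 0.1177]
tool_rot: [179.7, -0.2, -177.9]
force: [-5.5, 7.2, 10.4]
grip_width: 0.0208
grasp_force: 40.0
```

```bash
python3 -m creep '{"translation":[[-0.010,-0.007,0],[0,0,0],[0,0,0],[0,0,0]],"turn":[[0,0,0],[0,0,0],[0,0,0],[0,0,0]],"grip":[0,0,0,0]}'
```

```text
time_s: 24.62
tool_pos: [0.5389, 0.0488, 0.1176]
tool_rot: [179.7, -0.2, -177.9]
force: [-6.6, 7.3, 11.4]
grip_width: 0.0212
grasp_force: 40.0
```

The lean reached about 9.5 N tangential (about 8.4 N on the bolt), and the dial held at about 2.19 rad. I relax, release, lift and check.

```bash
python3 -m creep '{"translation":[[0.012,0.0085,0],[0.012,0.0085,0],[0,0,0],[0,0,0],[0,0,0]],"turn":[[0,0,0],[0,0,0],[0,0,0],[0,0,0],[0,0,0]],"grip":[0,0,0.35,0.45,0.45]}'
python3 -m creep '{"translation":[[0,0,0],[0,0,-0.3],[0,0,-0.5],[0,0,-0.5],[0,0,0]],"turn":[[0,0,0],[0,0,0],[0,0,0],[0,0,0],[0,0,0]],"grip":[0.45,0.45,0.45,0.45,0.45]}'
python3 -m creep '{"translation":[[0.3,0.6,0],[0.3,0.6,0],[0.3,0.6,0],[0,0,0],[0,0,0]],"turn":[[0,0,0],[0,0,0],[0,0,0],[0,0,0],[0,0,0]],"grip":[0.45,0.45,0.45,0.45,0.45]}'
python3 br.py
python3 - <<'E'
from cell import env
import cv2,numpy as np
from h import *
d=env.read_camera("top"); W=cloud(d); c=np.array([.5138,.0108]); th=np.radians(2)
q=W[(W[...,2]>.125)&(W[...,2]<.15)&(np.hypot(W[...,0]-c[0],W[...,1]-c[1])<.06)]; p=np.median(q,0)[:2]-c
print('A',len(q),np.pi+th-np.arctan2(p[1],p[0]),np.hypot(*p))
cv2.imwrite("pics/t6.png",cv2.resize(d['frame'][155:345,150:540,::-1],None,fx=2,fy=2,interpolation=cv2.INTER_CUBIC))
E
```

```text
time_s: 25.25
tool_pos: [0.5383, 0.0454, 0.1163]
tool_rot: [-179.9, -0.1, -178.1]
force: [-0.3, -0.3, -0.1]
grip_width: 0.0373
grasp_force: 0.0
time_s: 25.88
tool_pos: [0.5408, 0.0463, 0.2242]
tool_rot: [179.9, 0.4, -178.0]
force: [0.8, -0.3, -0.2]
grip_width: 0.0393
grasp_force: 0.0
time_s: 26.5
tool_pos: [0.4616, 0.1871, 0.2202]
tool_rot: [-179.9, -0.0, -178.0]
force: [0.8, -0.5, -0.1]
grip_width: 0.0387
grasp_force: 0.0
brass 103 [-0.0673 -0.0447 -0.0267]
A 107 2.1158436491575427 0.04501121284771077
```

View pics/t6.png

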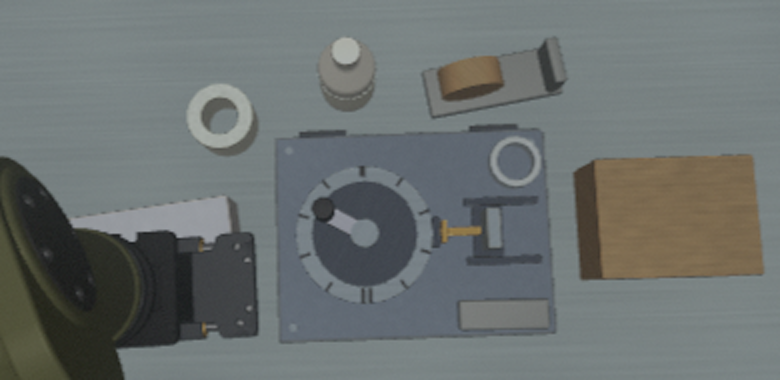

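The top view shows the knob at (323,209), about 2.12 rad. The flange at (443,231) is drawn in against the drum's port, the tab is home at (490,228), and the bystanders are where they were. I hand the job in.

```bash
python3 -c "
from cell import env
print(env.sign_off())"
```

```text
the job is handed in; nothing more can be done
None
```

I worked the full combination and handed the job in at about 26.5 s: the bolt dropped into the gate, held against a lean of about 9.5 N at the knob (about 8.4 N on the bolt), and the dial was left caught at about 2.12 rad with the tab home and the bystanders in place by eye; the sign-off returned no verdict.

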